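# Load a test cassette under the reader's spring lid

### The job

Press the steel bar beside the reader's loading lane down with one fingertip so that the spring-closed lid stands well open, and while that finger keeps the bar down, use the other fingertip to push the cassette carrier by its upright thumb plate along the lane, under the lid, until it is fully home against its stop. Then let go of the bar so that the lid falls shut over the cassette with only the carrier's tail and thumb plate left outside. The carrier is only pushed, never lifted, the lid must not come down on it, and the other things round the reader stay where they stand.

Things in the scene. Friction and masses are not known exactly. Their poses are not given: they have to be found in the camera images.
- reader: White bench-top cassette reader, fixed on the table; deck x = -192 to 152, y = -92 to 44 mm, deck top and lane floor at z = 18. Origin on the table under the mouth of the chamber, on the centre line of the loading lane; x runs along the lane into the machine, y to its left, z up. Tower with dark display at x = 86 to 152, 104 high.
- mouth (a point): On the lane floor at the mouth of the chamber (reader x = 0, y = 0, z = 18 mm). The open lane runs from x = -188 to here between guides at y = +-22.5 to +-27 that rise only to z = 24; the chamber under the lid goes on to its end stop at x = 72. Lid hinge line: parallel to x at y = -42, z = 40, brackets to z = 48, from x = -188 to 82.
- lid (a joint): Opening angle of the grey lid over the chamber, rad: 0 shut, 0.785 fully open (hard stop). Spring and weight close it. Shut, its front skirt blocks the carrier; it clears the carrier above about 0.55. The bar and the lid are one piece: pressing the bar down raises the lid, about 5 N holds it open. A notch in the skirt leaves room for the carrier's tail.
- lid_edge (a point): Front corner of the lid's free left edge, at reader x = -4, y = 36, z = 41 mm when shut; fully open it stands at z = 96 mm. The lid covers reader x = -4 to 83 mm only.
- bar_front (a point): Front end of the axis of the round steel press bar (12 mm thick, parallel to the lane on its right), at reader x = -184 mm. Moves with the lid: shut, axis at y = -74, z = 55 mm (bar top 61); fully open y = -75, z = 28 mm (bar top 34); in between up to y = -77. A fingertip 36 to 38 mm above the table holds the lid at about 0.7 rad.
- bar_rear (a point): Rear end of the axis of the same bar, at reader x = -6 mm. At the two ends 8 mm thick arms join the bar to the hinge; between the ends a fingertip may slide along it.
- carrier: Black cassette carrier, loose, about 0.16 kg, in the lane with 1.5 mm play each side, a white test cassette fixed on it. Origin at the underside of its body's centre, x along the lane into the machine. Body 66 x 42 mm, 12 high; behind it a tail 12 wide, 5 high, then an upright thumb plate at x = -75 to -69, 36 wide, 42 high. Home, its origin is at reader x = 39, z = 18 mm.
- carrier_push (a point): Centre of the rear face (towards the robot) of the carrier's thumb plate, where the finger pushes; 21 mm above the carrier's underside, the plate's top is another 21 mm higher.
- home (a point): Point fixed on the reader at which carrier_push lies when the carrier is home against the stop: reader x = -36, y = 0, z = 39 mm.
- vial_green: Small white vial with a green cap, 25 mm across, 49 mm high, loose, near the reader; origin at the centre of its underside. To be left alone.
- vial_blue: Small white vial with a blue cap, 25 mm across, 49 mm high, loose, near the reader; origin at the centre of its underside. To be left alone.
- timer: Countdown timer standing on its foot, 34 x 68 x 62 mm high, loose, near the reader; origin at its underside. To be left alone.
- cup: Specimen cup with a screw lid, 58 mm across, 59 mm high, loose, standing to the right of the work; origin at the centre of its underside. To be left alone.
Mind the look-alikes: they are no part of the job. What is shaped like the carrier but purple is not meant.

How it is judged:
On the way, in this order (a step that is already met when the one before it is completed fails the run):
1. the lid stands open, 0.55 rad or more, while the carrier is still outside the mouth (value of joint lid above 0.55 rad and x of carrier in the frame of reader below -0.035 m), for 0.2 s.
2. the carrier is pushed home, within 3 mm of its stop, with the lid still held open (value of joint lid above 0.45 rad and x of carrier in the frame of reader above 0.036 m), for 0.1 s.
At the end, for the whole second after the job is handed in: The carrier lies flat in the chamber within 3 mm of its stop, straight in the lane and at rest; the lid is shut (below 0.03 rad); the two vials, the timer and the cup are within 15 mm of where they stood (x of carrier in the frame of reader above 0.036 m and z of carrier in the frame of reader below 0.021 m and y of carrier in the frame of reader between -0.004 and 0.004 m and angle between the x axis of carrier and the x axis of reader, either way round below 0.06 rad and value of joint lid below 0.03 rad and linear speed of carrier below 0.01 m/s and distance of each of vial_green, vial_blue, timer, cup from where it was at the start of the episode below 0.015 m); the robot touches nothing.
It fails at once if the carrier is lifted more than 8 mm off the lane or tipped by more than 0.2 rad (z of carrier in the frame of reader above 0.026 m or angle between carrier's own z axis and vertical above 0.2 rad).
It fails at once if the lid comes down on the carrier (more than 3 N between them) (contact force between lid and carrier above 3 N).
It fails at once if a vial, the timer or the cup is pushed more than 15 mm or tipped over (distance of any of vial_green, vial_blue, timer, cup from where it was at the start of the episode above 0.015 m).
It also fails if it takes over 42 s, if anything falls off the work surface, if the arm or the gripper's body presses on something with over 40 N, if the wrist force passes 120 N, or if a joint passes its speed limit or range.

### The arm

A 7-joint arm with a two-finger parallel gripper is mounted at the origin on a cart in front of the work surface, level with it; the furniture and walls round the work are solid. World frame = base frame: x ahead of the robot, y to its left, z up, the work surface at z = 0. Lengths are in m, angles in rad, forces in N, time in s.
With the tool pointing down it reaches from about 0.425 to 0.875 m from the base axis. Payload 4.7 kg.
Tool frame: the origin (TCP) lies midway between the tips of the shut fingers; the grasp point (between the pads) lies 19 mm behind it (ctrl.grip_depth is the distance from the TCP to the grasp point, in m); z points along the fingers, y is the direction in which the jaws open and shut (so a half turn about z gives the same grasp; the last joint's range is limited). The gripper opens to 87 mm and grips with 3 to 60 N. Pads are 19 mm wide; open, the fingers measure 117 mm over their backs; the gripper's body (75 mm by 190 mm) begins 51 mm behind the grasp point.
Start: joints at [-1.288, 0.321, -0.07, 1.45, 0.023, 1.371, -0.057], TCP at [0.173, 0.627, 0.223] pointing down, gripper open.
Joint ranges: [-2.86, 2.86], [-0.3, 2.09], [-1.38, 1.24], [0.06, 2.45], [-1.56, 4.7], [0.09, 2.05], [-2.69, 2.69]. Speed limits (rad/s): [2.57, 2.57, 3.14, 3.14, 3.14, 3.14, 3.14].

### API

Orientations are given as a rotation vector (axis times angle).
In Python, from bench import ctrl gives the robot as it stands. The module is installed in compiled form; this text tells all that it offers.
- The arm moves only by the shell command python3 -m inch 'ROWS' [FORCE]. ROWS is JSON, a list of rows, each a list of 5 numbers: the opening, from -1 (shut) to 1 (fully open), so that 0 is half open, then the shift along the tool's x, y, z in mm, then the turn about the tool's z in rad. In form: [[fingers, tx, ty, tz, twist], ...]. A call has 1 to 5 rows; each row shifts and turns the pose as measured when the row begins, along the tool's axes as they then stand; what a row does not reach is not made up. A row lasts 1/8 s, in which the tool goes at most 62.5 mm and 10.7 degrees, less where a joint would pass 70% of its speed; a pose out of reach is approached as far as the arm can. A call is refused whole if a number of a shift passes 62.5 or a number of a turn 0.188, either way. A call with a gripper value outside its range is refused whole. The fingers move at their own pace and stop on an object; FORCE is the grip in N (left out, the last holds). Time passes only in rows, so rows that do not move let the fingers close. It gives the time, the measured TCP pose, the force and the opening at its end, in the units of the state.
- ctrl.get_state(): the state, without advancing time (a new reading comes with each control period).
- ctrl.get_image(name): name is "scene" or "side" or "wrist"; returns a dict with "color" (400x640x3 uint8, red, green, blue), "range_z" (400x640 float32, m along the optical axis (not along the pixel's ray), 0 where there is no reading), "K" (3x3 intrinsics, pixels), "distortion" ([k1, k2, p1, p2, k3] as OpenCV has them; the pictures are not rectified), "R" (3x3) and "t" (3): a world point X has camera coordinates R X + t. Camera axes: x right, y down, z forward; pixel columns grow to the right and rows downward; lengths in m; the calibration is good to about 2 mm. A picture is of the moment at which its call begins.
- ctrl.close_job(): hands the job in, once; it reports no verdict.
The state is a dict: "time": time; "joint_positions": joint angles; "qd": joint speeds; "joint_torque": joint torques, N m; "position": TCP position; "tool_rot": TCP orientation; "ft_force": force on the tool from outside, world axes, zero at the start; "torque": the same for the moment, N m; "grip_width": opening from 0.0 (shut) to 1.0 (fully open).
Only numpy, scipy, OpenCV 4.12 (cv2) and the standard library are available. Lean on these libraries where they do the work, as an engineer would, in place of code of your own. Each camera call takes 0.05 s, during which the arm holds its last target. There are 200 camera calls.

## Working session

There is one attempt and no reset: what is moved stays moved. The work goes in short steps, Python scripts to look and compute and a shell command to move; the robot and the scene stay as the last step left them, time stands still between calls to the robot, and variables do not carry over. Pictures are saved under pics/ and viewed, about 8 in all and at most 12, crops included, and the job is handed in when it is done.

```bash
mkdir -p pics; cat > h.py <<'E'
import numpy as np, cv2
from bench import ctrl
def pts(d):
    K,D,R,t=[np.array(d[k]) for k in("K","distortion","R","t")]
    v,u=np.mgrid[0:400,0:640]
    n=cv2.undistortPoints(np.stack([u,v],-1).reshape(-1,1,2).astype(float),K,D).reshape(400,640,2)
    z=d["range_z"]; c=np.dstack([n*z[...,None],z])
    return (c-t)@R
def save(n,d): cv2.imwrite(f"pics/{n}.png",d["color"][...,::-1])
E
python3 - <<'E'
from h import *
import pickle
for n in("scene","side"):
    d=ctrl.get_image(n); save(n+"0",d); pickle.dump(d,open(n+"0.pkl","wb"))
    print(n,-np.array(d["R"]).T@d["t"])
print(ctrl.get_state())
E
```

```text
scene [-0.23227665 -0.57424895  0.77606952]
side [0.43027947 0.85327069 0.69993601]
{'time': 0.1, 'joint_positions': array([-1.28788488,  0.32175191, -0.07009722,  1.4515815 ,  0.02258059,
        1.3707782 , -0.05687189]), 'qd': array([-0.00148938, -0.00224891,  0.00032629, -0.00254678, -0.00014154,
       -0.00092192,  0.00039716]), 'joint_torque': array([ 6.52625022e-05, -4.92569017e+01, -4.05430505e-01, -3.13403428e+01,
       -6.40499010e-02,  3.93344311e-02,  6.87605211e-05]), 'position': array([0.17252979, 0.62616334, 0.22155469]), 'tool_rot': array([-4.20855490e-01, -3.11311104e+00,  2.70867006e-03]), 'ft_force': array([ 1.12137462,  0.87315997, -0.85892002]), 'torque': array([ 0.0352054 ,  0.00984595, -0.07470219]), 'grip_width': 1.001891097864806}
```

View pics/scene0.png

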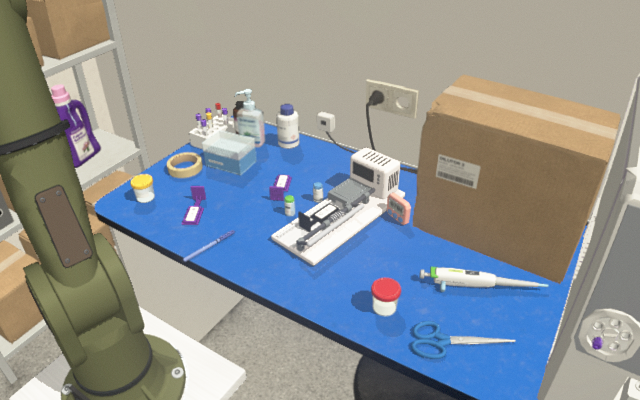

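View pics/side0.png

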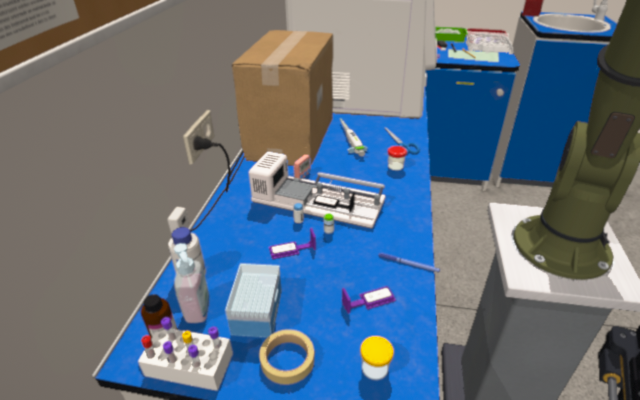

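Scene view: reader deck at about (273–390, 180–260), black carrier near (310,217), lid near (350,193), timer (398,207), vials (289,205) and (318,191), and red-lidded cup (385,297). The purple carriers are decoys. The side view agrees.

```bash
python3 - <<'E'
from h import *
import pickle
S=pickle.load(open("scene0.pkl","rb"));D=pickle.load(open("side0.pkl","rb"))
P=pts(S);Q=pts(D)
for u,v in[(275,235),(313,257),(310,217),(350,193),(398,207),(289,205),(318,191),(385,290)]: print((u,v),P[v,u].round(4))
PP=np.vstack([P[150:275,260:420].reshape(-1,3),Q[130:245,240:400].reshape(-1,3)])
cc=np.vstack([S["color"][150:275,260:420].reshape(-1,3),D["color"][130:245,240:400].reshape(-1,3)]).astype(int)
for nm,sl in(("scene",slice(0,125*160)),("side",slice(125*160,None)),("both",slice(None))):
    p,c=PP[sl],cc[sl]
    m=(abs(p[:,2]-.018)<.005)&(c.min(1)>130)
    q=p[m][:,:2]; 
    g=(abs(q-np.median(q,0))<.25).all(1); q=q[g]
    print(nm,len(q),cv2.minAreaRect((q*1000).astype(np.float32)),p[m][:,2].mean())
# top-down map
im=np.zeros((500,640,3),np.uint8)
al=[(P,S["color"]),(Q,D["color"])]
h=np.full((500,640),-1.)
c0=np.median(P[180:250,290:380].reshape(-1,3),0);print(c0)
for X,C in al:
    x=X.reshape(-1,3);c=C.reshape(-1,3)
    i=((c0[0]+.25-x[:,0])*1000).astype(int);j=((c0[1]+.32-x[:,1])*1000).astype(int)
    ok=(i>=0)&(i<499)&(j>=0)&(j<639)&(x[:,2]<.2)&(x[:,2]>-.02)
    for a,b,z,k in zip(i[ok],j[ok],x[ok,2],c[ok]):
        s=np.s_[a:a+2,b:b+2]
        w=h[s]<z; im[s][w]=k[::-1]; h[s][w]=z
cv2.imwrite("pics/top.png",im)
E
```

```text
(275, 235) [ 0.4595 -0.001   0.0195]
(313, 257) [ 0.4455 -0.1136  0.0167]
(310, 217) [ 0.557  -0.033   0.0191]
(350, 193) [ 0.6612 -0.0829  0.0439]
(398, 207) [ 0.6739 -0.2067  0.041 ]
(289, 205) [0.5569 0.0274 0.0315]
(318, 191) [ 0.6384 -0.0042  0.035 ]
(385, 290) [ 0.4028 -0.3065  0.0574]
scene 2523 ((605.9122924804688, -87.1483154296875), (332.73162841796875, 329.2949523925781), 31.243688583374023) 0.017366896627997074
side 1579 ((563.4332275390625, -91.12936401367188), (446.75958251953125, 267.44964599609375), 21.67510414123535) 0.01821286476142379
both 4114 ((564.1303100585938, -116.30606079101562), (456.7987060546875, 328.23724365234375), 32.35606384277344) 0.017688934567418053
[ 0.59680939 -0.09199558  0.01816378]
```

View pics/top.png

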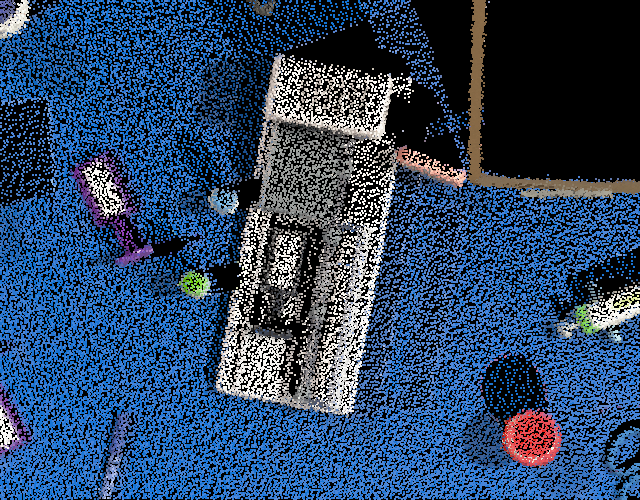

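Top map: reader with yaw about -0.18. Its front edge is at rows 388–412, the tower at the top, the carrier plate at row ~330 and the bar on the right of the lane. Next I fit the edges.

```bash
cat >> h.py <<'E'
def tor(p,o,a):
    c,s=np.cos(a),np.sin(a); q=np.array(p,float).copy(); d=q[...,:2]-o
    q[...,0]=c*d[...,0]+s*d[...,1]; q[...,1]=-s*d[...,0]+c*d[...,1]; return q
E
python3 - <<'E'
from h import *
import pickle
S=pickle.load(open("scene0.pkl","rb"));D=pickle.load(open("side0.pkl","rb"))
o=np.array([.64,-.073]);a=-.178
# initial: front left corner map(218,388)-> world
fl=np.array([.8468-.388,.228-.218]); c,s=np.cos(a),np.sin(a)
o=fl-np.array([[c,-s],[s,c]])@[-.192,.044]
print(o)
for nm,d in(("scene",S),("side",D)):
    X=pts(d).reshape(-1,3);C=d["color"].reshape(-1,3).astype(int)
    r=tor(X,o,a); w=(C.min(1)>120)
    hgt=(r[:,2]>.010)&(r[:,2]<.026)
    def edge(sel,i,j,lo,hi,f):
        b=np.arange(lo,hi,.008);out=[]
        for k in b:
            q=r[sel&(r[:,i]>=k)&(r[:,i]<k+.008)]
            if len(q)>5: out.append((k+.004,np.percentile(q[:,j],f)))
        out=np.array(out)
        if len(out)<3: return None
        p=np.polyfit(out[:,0],out[:,1],1);res=out[:,1]-np.polyval(p,out[:,0])
        g=abs(res)<=2*np.median(abs(res))+1e-4
        p=np.polyfit(out[g,0],out[g,1],1)
        return p.round(4),abs(res).max().round(4)
    near=(r[:,0]>-.21)&(r[:,0]<.17)&(r[:,1]>-.11)&(r[:,1]<.06)
    print(nm,"left",edge(w&hgt&near,0,1,-.18,0,98),"right",edge(w&hgt&near,0,1,-.18,.08,2),"front",edge(w&hgt&near,1,0,-.085,.04,2))
    bar=near&(r[:,2]>.05)&(r[:,2]<.066)&(r[:,1]<-.06)&(r[:,1]>-.09)&(r[:,0]<-.0)
    print("bar",bar.sum(),edge(bar,0,1,-.18,-.01,50),np.percentile(r[bar,0],[1,99]),np.percentile(r[bar,2],[50,98]))
    tw=near&(r[:,2]>.098)&(r[:,2]<.11)
    print("tower",tw.sum(),np.percentile(r[tw,0],[1,99]),np.percentile(r[tw,1],[1,99]),np.median(r[tw,2]))
    pl=near&(r[:,2]>.045)&(r[:,2]<.068)&(abs(r[:,1])<.03)&(r[:,0]<-.03)
    print("plate",pl.sum(),np.percentile(r[pl],[2,50,98],axis=0).round(4))
    R,G,B=C.T
    body=near&(abs(r[:,1])<.03)&(r[:,2]>.024)&(r[:,2]<.04)&(r[:,0]<.0)
    print("body",body.sum(),np.percentile(r[body],[2,98],axis=0).round(4))
    lid=near&(r[:,2]>.036)&(r[:,2]<.06)&(r[:,0]>-.015)&(r[:,1]>-.03)
    print("lid",np.percentile(r[lid],[2,98],axis=0).round(4))
    for n2,m in(("green",(G>R+40)&(G>B+40)),("red",(R>G+80)&(R>B+80)),("sky",(B>R+30)&(r[:,2]>.04)&(r[:,2]<.055)&near|(B>R+30)&(r[:,2]>.04)&(r[:,2]<.055)&(r[:,1]<.1)&(r[:,1]>.03)&(abs(r[:,0])<.15)),("timer",(R>G+40)&(r[:,0]>0)&(r[:,0]<.2)&(r[:,1]<-.09)&(r[:,1]>-.2))):
        m=m&(r[:,2]>.01)&(r[:,2]<.08)&(abs(r[:,0])<.3)&(abs(r[:,1])<.35)
        if m.sum(): print(n2,m.sum(),r[m].min(0).round(3),np.median(r[m],0).round(3),r[m].max(0).round(3))
E
```

```text
[ 0.63997565 -0.0673006 ]
scene left (array([0.0051, 0.0414]), np.float64(0.0443)) right (array([-0.003 , -0.0911]), np.float64(0.0094)) front (array([-0.0116, -0.1947]), np.float64(0.0023))
bar 382 (array([-0.0015, -0.0757]), np.float64(0.0014)) [-0.19213609 -0.00866245] [0.05843117 0.06211868]
tower 637 [0.08366873 0.14661007] [-0.07050148  0.03851351] 0.10320061769459428
plate 75 [[-0.1305 -0.016   0.0456]
 [-0.1284 -0.0005  0.0552]
 [-0.1234  0.0179  0.0621]]
body 383 [[-0.1588 -0.0178  0.0241]
 [-0.004   0.0265  0.0392]]
lid [[-0.0075 -0.0288  0.0384]
 [ 0.0862  0.0375  0.0581]]
green 110 [-0.105 -0.319  0.025] [-0.086  0.074  0.042] [-0.047  0.092  0.051]
red 521 [-0.213 -0.302  0.046] [-0.188 -0.278  0.057] [-0.158 -0.248  0.062]
sky 71 [-0.128  0.017  0.041] [-0.008  0.068  0.047] [0.071 0.096 0.053]
timer 199 [ 0.049 -0.161  0.011] [ 0.058 -0.151  0.051] [ 0.071 -0.093  0.065]
side left (array([-0.0063,  0.0455]), np.float64(0.0077)) right (array([-0.0167, -0.087 ]), np.float64(0.0427)) front (array([ 0.0106, -0.1931]), np.float64(0.0044))
bar 297 (array([ 0.0032, -0.0676]), np.float64(0.0014)) [-0.19157083 -0.00848475] [0.05833037 0.06249713]
tower 539 [0.08332319 0.14524798] [-0.06471993  0.04478613] 0.10379954823860897
plate 39 [[-0.13   -0.0132  0.0455]
 [-0.1283  0.0073  0.0572]
 [-0.1243  0.0214  0.0613]]
body 344 [[-0.1754 -0.0236  0.024 ]
 [-0.0066  0.0291  0.0386]]
lid [[-0.0073 -0.028   0.0371]
 [ 0.1381  0.0467  0.058 ]]
green 73 [-0.104 -0.312  0.024] [-0.09   0.088  0.046] [-0.045  0.1    0.052]
red 164 [-0.211 -0.301  0.047] [-0.185 -0.265  0.058] [-0.159 -0.244  0.061]
sky 112 [-0.191 -0.071  0.042] [-0.013 -0.051  0.05 ] [0.083 0.085 0.055]
timer 155 [ 0.051 -0.172  0.016] [ 0.067 -0.102  0.054] [ 0.107 -0.091  0.065]
```

```bash
cat >> h.py <<'E'
from scipy.spatial.transform import Rotation as Ro
A=-.178; O=np.array([.63997565,-.0673006])+np.array([[np.cos(A),-np.sin(A)],[np.sin(A),np.cos(A)]])@[-.0025,.001]
def go(rx,ry,z,a=None,w=None):
    a=A if a is None else a
    s=ctrl.get_state(); R=Ro.from_rotvec(s["tool_rot"]).as_matrix()
    W=np.array(w) if w is not None else np.r_[O+np.array([[np.cos(A),-np.sin(A)],[np.sin(A),np.cos(A)]])@[rx,ry],z]
    ty=R[:2,1]; yaw=np.arctan2(ty[1],ty[0])-np.pi/2
    print("tool mm",(R.T@(W-s["position"])*1000).round(1),"twist",round(-(a-yaw),4),"tilt",R[2].round(4))
    print("TCP reader",tor(s["position"],O,A).round(4),"F",s["ft_force"].round(1),"grip",s["grip_width"].round(3),"t",s["time"])
E
python3 - <<'E'
from h import *
print(O); go(0,0,0,w=[.40,.36,.24]); go(-.15,-.038,.2)
E
```

```text
[ 0.63769221 -0.06587375]
tool mm [-290.  -196.2  -18.1] twist -0.0907 tilt [-1.0e-04 -1.7e-03 -1.0e+00]Traceback (most recent call last):
  File "<stdin>", line 2, in <module>
  File "h.py", line 21, in go
    print("TCP reader",tor(s["position"],O,A).round(4),"F",s["ft_force"].round(1),"grip",s["grip_width"].round(3),"t",s["time"])
                                                                                         ^^^^^^^^^^^^^^^^^^^^^
AttributeError: 'float' object has no attribute 'round'
```

```bash
sed -i 's/s\["grip_width"\].round(3)/round(s["grip_width"],3)/' h.py
python3 -m inch '[[0.39,-58,-39,-4,0],[0.39,-58,-39,-4,0],[0.39,-58,-39,-4,0],[0.39,-58,-39,-4,0],[0.39,-40,-27,0,0]]'; python3 -c "
from h import *
go(-.15,-.038,.2)"
```

```text
time: 0.72
position: [0.369, 0.3956, 0.233]
tool_rot: [-0.405, -3.112, 0.008]
ft_force: [0.7, 0.6, -0.4]
grip_width: 0.7
tool mm [-231.5 -427.1   34.8] twist -0.0807 tilt [ 0.0029 -0.0056 -1.    ]
TCP reader [-0.3462  0.4066  0.233 ] F [ 0.7  0.6 -0.4] grip 0.7 t 0.725
```

```bash
python3 -m inch '[[0.39,-27,-50,0,0],[0.39,-27,-50,0,0],[0.39,-27,-50,0,-0.03],[0.39,-27,-50,0,-0.03],[0.39,-27,-50,0,-0.02]]';python3 -m inch '[[0.39,-27,-50,0,0],[0.39,-27,-50,0,0],[0.39,-27,-50,0,0],[0.39,-10,-20,0,0],[0.39,0,0,0,0]]'; python3 -c "
from h import *
go(-.15,-.038,.2)"
```

```text
time: 1.35
position: [0.4423, 0.111, 0.2324]
tool_rot: [-0.278, -3.125, 0.009]
ft_force: [1.2, 0.4, -0.4]
grip_width: 0.699
time: 1.98
position: [0.5017, -0.0839, 0.2323]
tool_rot: [-0.291, -3.124, 0.009]
ft_force: [-0.4, 0.2, 0.8]
grip_width: 0.694
tool mm [19.3  3.9 32.3] twist -0.0078 tilt [ 0.0039 -0.0063 -1.    ]
TCP reader [-0.1306 -0.0418  0.2323] F [-0.4  0.2  0.8] grip 0.694 t 1.975
```

```bash
python3 -m inch '[[0.39,19,4,30,0],[0.39,0,0,45,0],[0.39,0,0,0,0]]'; python3 - <<'E'
from h import *
import pickle
go(-.15,-.038,.12)
d=ctrl.get_image("wrist"); save("w1",d); pickle.dump(d,open("w1.pkl","wb"))
r=tor(pts(d),O,A)
print(-np.array(d["R"]).T@d["t"])
f=(r[...,2]>.1)&(d["range_z"]>0)
if f.any(): print("fingers",r[f].min(0),r[f].max(0))
b=(abs(r[...,2]-.057)<.007)&(abs(r[...,1]+.074)<.02)&(r[...,0]<0)
print("bar",b.sum(),np.percentile(r[b],[2,50,98],axis=0).round(4))
p=(r[...,2]>.04)&(r[...,2]<.07)&(abs(r[...,1])<.025)&(r[...,0]<-.05)
print("plate",p.sum(),np.percentile(r[p],[2,50,98],axis=0).round(4))
E
```

```text
time: 2.35
position: [0.4824, -0.0721, 0.1556]
tool_rot: [-0.284, -3.124, 0.006]
ft_force: [0.1, -0.5, 0.0]
grip_width: 0.694
tool mm [-1.9 -4.2 35.6] twist -0.0035 tilt [ 0.0048 -0.0041 -1.    ]
TCP reader [-0.1517 -0.0336  0.1556] F [ 0.1 -0.5  0. ] grip 0.694 t 2.35
[ 0.40046227 -0.05589906  0.31732307]
fingers [-0.19074924 -0.11964234  0.15396621] [-0.14038644  0.05455561  0.2704111 ]
bar 2221 [[-0.1886 -0.0779  0.0511]
 [-0.1255 -0.0713  0.0587]
 [-0.0069 -0.0593  0.0607]]
plate 520 [[-0.1278 -0.0162  0.0408]
 [-0.1267  0.0007  0.0563]
 [-0.1219  0.0174  0.0599]]
```

View pics/w1.png

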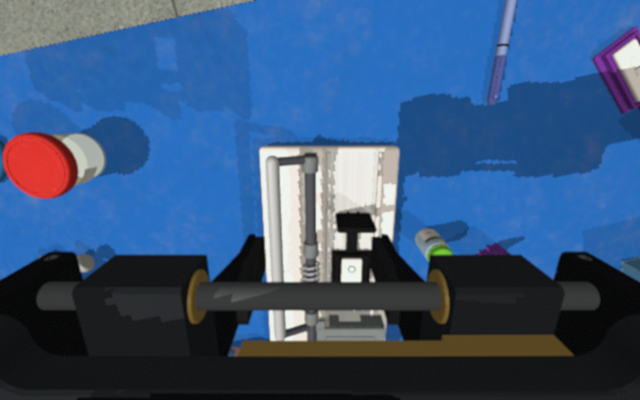

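Wrist view: bar at column ~273, carrier plate at (355,222), fingers at columns ~250 and ~390. I'll check the fingertip and bar y values before going down.

```bash
python3 - <<'E'
from h import *
import pickle
d=pickle.load(open("w1.pkl","rb")); r=tor(pts(d),O,A)
f=(r[...,2]>.152)&(r[...,2]<.175)&(d["range_z"]>0)
q=r[f]
for s in(q[q[:,1]<-.034],q[q[:,1]>-.034]): print("tip",len(s),s.min(0).round(4),s.max(0).round(4))
b=(r[...,2]>.0585)&(r[...,2]<.066)&(abs(r[...,1]+.074)<.012)&(r[...,0]<-.01)&(r[...,0]>-.18)
p=np.polyfit(r[b][:,0],r[b][:,1],1);print("bar top line",p,b.sum(),np.polyval(p,[-.18,-.05]))
e=(abs(r[...,2]-.018)<.005)&(d["color"].min(-1)>120)&(r[...,0]>-.185)&(r[...,0]<-.1)
q=r[e]; print("deck",np.percentile(q[:,1],[1,99]), )
e=(abs(r[...,2]-.018)<.005)&(d["color"].min(-1)>120)&(abs(r[...,1]+.02)<.05)
print("front",np.percentile(r[e][:,0],[.5,1,2]))
E
```

```text
tip 534 [-0.164  -0.0726  0.154 ] [-0.1422 -0.063   0.175 ]
tip 537 [-0.1639 -0.0032  0.1547] [-0.1426  0.0063  0.175 ]
bar top line [-0.00315628 -0.07273511] 1106 [-0.07216698 -0.07257729]
deck [-0.24902385  0.04357517]
front [-0.19196312 -0.1916883  -0.19090478]
```

```bash
python3 -m inch '[[0.48,0,-3.4,40,-0.003],[0.48,0,0,40,0],[0.48,0,0,0,0],[0.48,0,0,0,0]]'; python3 -c "
from h import *
go(-.15,-.037,.037)"
```

```text
time: 2.9
position: [0.4913, -0.0726, 0.0852]
tool_rot: [0.27, 3.117, 0.0]
ft_force: [-0.2, 0.3, -0.5]
grip_width: 0.739
tool mm [ 7.8 -4.5 48.1] twist 0.005 tilt [-0.0124  0.0013 -0.9999]
TCP reader [-0.1428 -0.0325  0.0852] F [-0.2  0.3 -0.5] grip 0.739 t 2.9
```

```bash
python3 -m inch '[[0.48,8,-4.5,0,0],[0.48,0,0,0,0],[0.48,0,0,10,0],[0.48,0,0,0,0]]'; python3 -c "
from h import *
go(-.15,-.037,.037)"
```

```text
time: 3.4
position: [0.4852, -0.0756, 0.0789]
tool_rot: [0.269, 3.111, 0.004]
ft_force: [-0.2, -0.5, -0.2]
grip_width: 0.74
tool mm [ 2.4 -0.6 41.8] twist 0.0053 tilt [-0.0191  0.0043 -0.9998]
TCP reader [-0.1484 -0.0366  0.0789] F [-0.2 -0.5 -0.2] grip 0.74 t 3.4
```

```bash
python3 -m inch '[[0.48,2,-0.5,10,0],[0.48,0,0,0,0],[0.48,0,0,0,0]]'; python3 -c "
from h import *
go(-.15,-.037,.037);print(ctrl.get_state()['joint_positions'].round(3))"
```

```text
time: 3.78
position: [0.4828, -0.0758, 0.0675]
tool_rot: [0.27, 3.112, 0.003]
ft_force: [0.1, -0.1, -0.7]
grip_width: 0.739
tool mm [-0.1  0.1 30.5] twist 0.0052 tilt [-0.0179  0.0035 -0.9998]
TCP reader [-0.1507 -0.0372  0.0675] F [ 0.1 -0.1 -0.7] grip 0.739 t 3.775
[-0.5    0.113  0.639  2.056 -0.084  0.978  1.579]
```

```bash
python3 -m inch '[[0.48,0,0,9,0],[0.48,0,0,8,0],[0.48,0,0,8,0],[0.48,0,0,0,0]]'; python3 -c "
from h import *
go(-.15,-.037,.0365)"
```

```text
time: 4.28
position: [0.4841, -0.0777, 0.0417]
tool_rot: [0.27, 3.11, -0.0]
ft_force: [-0.7, -0.8, 3.6]
grip_width: 0.737
tool mm [1.  1.8 5.2] twist 0.0045 tilt [-0.0196  0.0016 -0.9998]
TCP reader [-0.1491 -0.0388  0.0417] F [-0.7 -0.8  3.6] grip 0.737 t 4.275
```

```bash
python3 -m inch '[[0.48,1,1,5,0],[0.48,0,0,0,0],[0.48,0,0,0,0]]'; python3 - <<'E'
from h import *
go(-.15,-.037,.0365)
d=ctrl.get_image("scene"); cv2.imwrite("pics/s2.png",cv2.resize(d["color"][140:280,230:430,::-1],(800,560),interpolation=cv2.INTER_CUBIC))
r=tor(pts(d),O,A)
m=(r[...,0]>-.01)&(r[...,0]<.08)&(r[...,1]>-.05)&(r[...,1]<.04)&(r[...,2]>.03)&(r[...,2]<.11)
q=r[m];print(q[:,2].max()); p=np.polyfit(q[:,1],q[:,2],1);print("lid angle~",np.arctan(p[0]))
E
```

```text
time: 4.65
position: [0.4841, -0.0768, 0.0369]
tool_rot: [0.27, 3.109, -0.001]
ft_force: [-0.7, -1.4, 4.2]
grip_width: 0.742
tool mm [0.7 0.9 0.4] twist 0.0045 tilt [-0.0209  0.0015 -0.9998]
TCP reader [-0.1493 -0.0379  0.0369] F [-0.7 -1.4  4.2] grip 0.742 t 4.65
0.09443191728417503
lid angle~ 0.48881647733224826
```

View pics/s2.png

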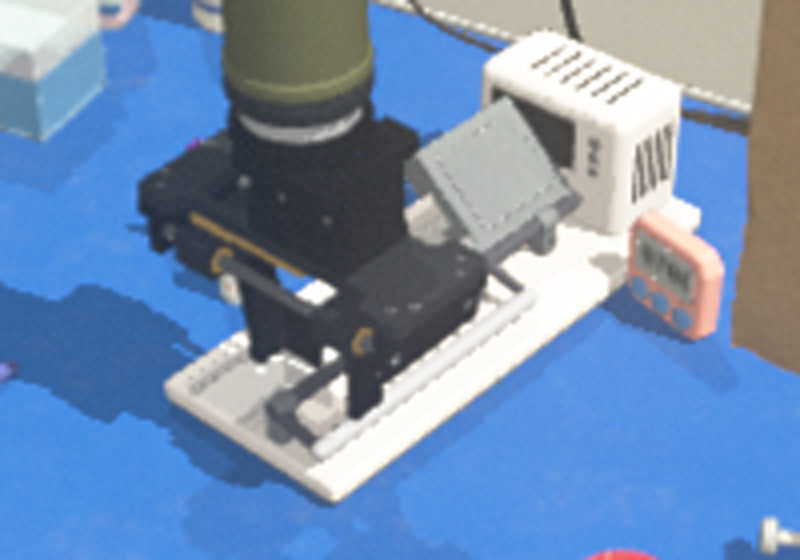

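Lid stands open (free edge z≈94 mm), left fingertip on the bar at (360,410), the other one behind the plate at (265,350). Pushing now.

```bash
python3 -m inch '[[0.48,-6,0.3,0.2,0],[0.48,-6,0.3,0.2,0],[0.48,-6,0.2,0.2,0],[0.48,-6,0,0.2,0],[0.48,0,0,0,0]]'; python3 -c "
from h import *
go(-.0455,-.037,.0365)"
```

```text
time: 5.32
position: [0.5061, -0.0771, 0.0353]
tool_rot: [0.269, 3.118, 0.005]
ft_force: [0.3, 1.4, 4.4]
grip_width: 0.74
tool mm [-82.   -3.2  -0.3] twist 0.0059 tilt [-0.0119  0.0045 -0.9999]
TCP reader [-0.1275 -0.0343  0.0353] F [0.3 1.4 4.4] grip 0.74 t 5.325
```

```bash
python3 -m inch '[[0.48,-6,-1.5,-1,0.005],[0.48,-6,-1.5,-0.3,0],[0.48,-6,-1,0,0],[0.48,-6,-0.5,0,0],[0.48,0,0,0,0]]'; python3 -c "
from h import *
go(-.0455,-.037,.0365)"
```

```text
time: 5.95
position: [0.528, -0.0843, 0.036]
tool_rot: [0.277, 3.124, 0.01]
ft_force: [-2.2, 0.7, 3.8]
grip_width: 0.74
tool mm [-59.2   0.5  -0.2] twist 0.0014 tilt [-0.0048  0.0066 -1.    ]
TCP reader [-0.1047 -0.0376  0.036 ] F [-2.2  0.7  3.8] grip 0.74 t 5.95
```

```bash
python3 -m inch '[[0.48,-7,0,-0.2,0],[0.48,-7,0,0,0],[0.48,-7,0,0,0],[0.48,-7,0,0,0],[0.48,0,0,0,0]]'; python3 - <<'E'
from h import *
go(-.0455,-.037,.0365)
d=ctrl.get_image("scene"); cv2.imwrite("pics/s3.png",cv2.resize(d["color"][140:280,230:430,::-1],(800,560),interpolation=cv2.INTER_CUBIC))
E
```

```text
time: 6.58
position: [0.5554, -0.0899, 0.0361]
tool_rot: [0.277, 3.128, 0.01]
ft_force: [-0.7, 0.7, 4.6]
grip_width: 0.742
tool mm [-31.2   1.2  -0.4] twist 0.0014 tilt [-6.0e-04  6.5e-03 -1.0e+00]
TCP reader [-0.0767 -0.0382  0.0361] F [-0.7  0.7  4.6] grip 0.742 t 6.575
```

View pics/s3.png

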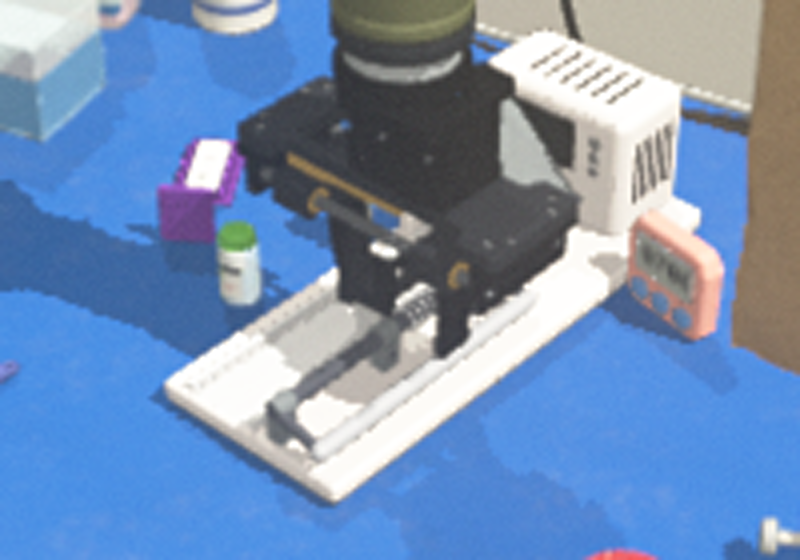

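Carrier and plate hidden behind the gripper, lid still up, both fingers in place; vial and timer untouched. Continuing.

```bash
python3 -m inch '[[0.48,-6,0.5,0,0],[0.48,-6,0.3,0,0],[0.48,-6,0,0,0],[0.48,-6,0,0,0],[0.48,0,0,0,0]]'; python3 -c "
from h import *
go(-.0455,-.037,.0365)"; python3 -m inch '[[0.48,-4,0,0,0],[0.48,-3,0,0,0],[0.48,0,0,0,0]]'; python3 -c "
from h import *
go(-.0455,-.037,.0365)"
```

```text
time: 7.25
position: [0.5781, -0.0936, 0.036]
tool_rot: [-0.276, -3.126, -0.011]
ft_force: [-1.9, 0.4, 4.0]
grip_width: 0.742
tool mm [-8.2  0.8 -0.5] twist 0.0015 tilt [ 0.004   0.0067 -1.    ]
TCP reader [-0.0537 -0.0378  0.036 ] F [-1.9  0.4  4. ] grip 0.742 t 7.25
time: 7.62
position: [0.584, -0.0946, 0.0359]
tool_rot: [-0.276, -3.123, -0.012]
ft_force: [-1.8, 0.9, 3.6]
grip_width: 0.737
tool mm [-2.3  0.8 -0.6] twist 0.0018 tilt [ 0.0071  0.0071 -0.9999]
TCP reader [-0.0478 -0.0378  0.0359] F [-1.8  0.9  3.6] grip 0.737 t 7.625
```

Friction only so far; push on gently until the stop shows in the force.

```bash
for i in 1; do python3 -m inch '[[0.48,-3,0,0,0],[0.48,-2,0,0,0]]'; done; python3 -m inch '[[0.48,-3,0,0,0],[0.48,0,0,0,0]]'; python3 -c "
from h import *
go(-.0455,-.037,.0365)"
```

```text
time: 7.88
position: [0.5848, -0.0947, 0.0356]
tool_rot: [-0.273, -3.114, -0.015]
ft_force: [-9.0, 1.8, 9.4]
grip_width: 0.742
time: 8.12
position: [0.5846, -0.0947, 0.0357]
tool_rot: [-0.27, -3.107, -0.017]
ft_force: [-0.8, 1.0, 3.8]
grip_width: 0.738
tool mm [-1.6  0.7 -0.8] twist 0.0047 tilt [ 0.0241  0.0089 -0.9997]
TCP reader [-0.0471 -0.0378  0.0357] F [-0.8  1.   3.8] grip 0.738 t 8.125
```

```bash
python3 -m inch '[[0.48,-4,0,0,0],[0.48,-4,0,0,0],[0.48,0,0,0,0]]'; python3 - <<'E'
from h import *
go(-.0455,-.037,.0365)
for n in("wrist","side","scene"):
    d=ctrl.get_image(n); r=tor(pts(d),O,A); save("h_"+n,d)
    p=(r[...,2]>.035)&(r[...,2]<.063)&(abs(r[...,1])<.025)&(r[...,0]<-.02)&(r[...,0]>-.046)&(d["color"].max(-1)<90)
    f=(abs(r[...,2]-.018)<.005)&(d["color"].min(-1)>120)&(abs(r[...,1]+.02)<.05)
    t=p&(r[...,2]>.055)
    print(n,p.sum(),np.percentile(r[t],[2,50,98],axis=0).round(4) if t.any() else "", np.percentile(r[f][:,0],1).round(4) if f.any() else "")
    m=(r[...,0]>-.01)&(r[...,0]<.08)&(abs(r[...,1])<.05)&(r[...,2]>.03)&(r[...,2]<.11)
    if m.any(): print("lid top",np.percentile(r[m][:,2],99))
E
```

```text
time: 8.5
position: [0.5843, -0.0946, 0.0355]
tool_rot: [-0.262, -3.088, -0.022]
ft_force: [-1.1, 0.4, 4.3]
grip_width: 0.737
tool mm [-1.9  0.7 -1.1] twist 0.0082 tilt [ 0.043   0.0108 -0.999 ]
TCP reader [-0.0474 -0.0377  0.0355] F [-1.1  0.4  4.3] grip 0.737 t 8.5
wrist 424 [[-0.0458 -0.0053  0.0552]
 [-0.0442 -0.0051  0.0587]
 [-0.042  -0.0044  0.062 ]] -0.1802
lid top 0.05514814810190528
side 62 [[-0.045  -0.0004  0.0551]
 [-0.0358  0.0052  0.0596]
 [-0.0327  0.0181  0.0622]] -0.7262
lid top 0.09617905755237546
scene 77 [[-0.044  -0.0202  0.0551]
 [-0.0361 -0.0081  0.0577]
 [-0.0294 -0.0022  0.0616]] -0.7269
lid top 0.07805018889565327
```

View pics/h_wrist.png

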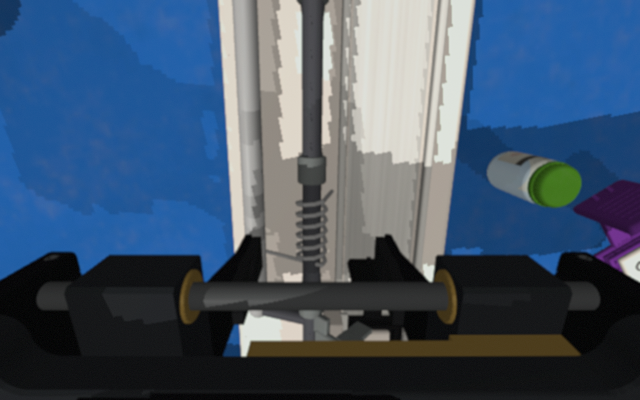

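It no longer advances (the tool tilts instead), so it seems to be at the stop. I'll back off along the bar with the lid still held open, then measure the plate.

```bash
python3 -m inch '[[0.48,6,0,-0.6,0],[0.48,7,0,-0.3,0],[0.48,7,0,-0.3,0],[0.48,7,0,-0.3,0],[0.48,0,0,0,0]]'; python3 - <<'E'
from h import *
go(-.08,-.037,.0365)
for n in("wrist","side","scene"):
    d=ctrl.get_image(n); r=tor(pts(d),O,A)
    p=(r[...,2]>.045)&(r[...,2]<.065)&(abs(r[...,1])<.022)&(r[...,0]<-.02)&(r[...,0]>-.05)&(d["color"].max(-1)<100)
    if p.any(): print(n,p.sum(),np.percentile(r[p],[2,20,50,80,98],axis=0).round(4))
    if n=="side": cv2.imwrite("pics/sd4.png",cv2.resize(d["color"][130:240,230:400,::-1],(800,518),interpolation=cv2.INTER_CUBIC))
E
```

```text
time: 9.28
position: [0.5629, -0.0908, 0.0408]
tool_rot: [-0.262, -3.104, -0.02]
ft_force: [1.0, 1.1, 4.6]
grip_width: 0.743
tool mm [10.7  0.8  4.6] twist 0.0094 tilt [ 0.0278  0.0104 -0.9996]
TCP reader [-0.0692 -0.0378  0.0408] F [1.  1.1 4.6] grip 0.743 t 9.275
wrist 902 [[-0.0373 -0.0182  0.0483]
 [-0.0365 -0.0139  0.052 ]
 [-0.0358 -0.0067  0.0572]
 [-0.0338  0.0005  0.0589]
 [-0.031   0.0079  0.06  ]]
side 39 [[-0.0378 -0.0146  0.0461]
 [-0.037  -0.0062  0.0504]
 [-0.0362  0.0052  0.0559]
 [-0.0337  0.013   0.0601]
 [-0.0324  0.0172  0.0615]]
scene 50 [[-0.0381 -0.0154  0.0455]
 [-0.0366 -0.0096  0.0484]
 [-0.036  -0.0013  0.0526]
 [-0.0351  0.0078  0.0565]
 [-0.0336  0.0145  0.0601]]
```

View pics/sd4.png

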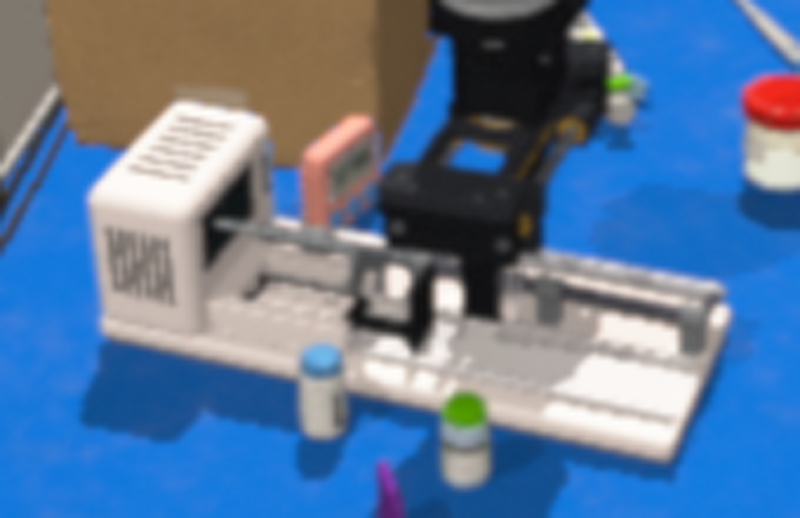

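Plate rear face reads x ≈ -36.5 mm in all three views (home is -36): home. Now I let the lid down gently and rise clear.

```bash
python3 -m inch '[[0.48,2,0,-5,0],[0.48,0,0,-6,0],[0.48,0,0,-6,0],[0.48,0,0,-8,0],[0.48,0,0,-10,0]]'; python3 -m inch '[[0.48,0,0,-30,0],[0.48,0,0,-40,0],[0.48,0,0,-50,0],[0.48,0,0,-40,0],[0.48,0,0,0,0]]'; python3 -m inch '[[0.48,50,0,0,0],[0.48,40,0,-20,0],[0.48,0,0,0,0],[0.48,0,0,0,0],[0.48,0,0,0,0]]'; python3 - <<'E'
from h import *
go(-.08,-.037,.0365)
import pickle
for n in("wrist","side","scene"):
    d=ctrl.get_image(n); r=tor(pts(d),O,A)
    p=(r[...,2]>.045)&(r[...,2]<.065)&(abs(r[...,1])<.022)&(r[...,0]<-.02)&(r[...,0]>-.06)&(d["color"].max(-1)<100)
    if p.any(): print(n,p.sum(),np.percentile(r[p],[2,50,98],axis=0).round(4))
    m=(r[...,0]>0)&(r[...,0]<.08)&(r[...,1]>-.03)&(r[...,1]<.035)&(r[...,2]>.03)&(r[...,2]<.11)
    if m.any(): print("lid top",np.percentile(r[m][:,2],[50,99]))
    b=(abs(r[...,1]+.074)<.012)&(r[...,0]<-.02)&(r[...,0]>-.17)&(r[...,2]>.025)
    if b.any(): print("bar top",np.percentile(r[b][:,2],95))
    if n=="side": cv2.imwrite("pics/sd5.png",cv2.resize(d["color"][130:240,230:400,::-1],(800,518),interpolation=cv2.INTER_CUBIC))
    R,G,B=d["color"].astype(int).transpose(2,0,1)
    d0=pickle.load(open({"side":"side0.pkl","scene":"scene0.pkl","wrist":"w1.pkl"}[n],"rb"))
    if n!="wrist":
        for lab,dd in(("before",d0),("after",d)):
            q=tor(pts(dd),O,A);R,G,B=dd["color"].astype(int).transpose(2,0,1)
            reg=(q[...,2]>.025)&(q[...,2]<.07)
            for nm,mm in(("green",(G>R+40)&(G>B+40)&(abs(q[...,0]+.09)<.04)&(abs(q[...,1]-.08)<.04)),("blue",(q[...,2]>.04)&(abs(q[...,0]+.01)<.03)&(abs(q[...,1]-.075)<.025)),("cup",(R>G+80)&(R>B+80)&(q[...,1]<-.2)),("timer",(R>G+40)&(q[...,0]>0)&(q[...,0]<.15)&(q[...,1]<-.09)&(q[...,1]>-.2))):
                mm=mm&reg
                if mm.any(): print(n,lab,nm,mm.sum(),np.median(q[mm],0).round(4))
E
```

```text
time: 10.05
position: [0.559, -0.0904, 0.0752]
tool_rot: [-0.262, -3.096, -0.02]
ft_force: [0.5, -0.1, 0.8]
grip_width: 0.744
time: 10.68
position: [0.5625, -0.0953, 0.2413]
tool_rot: [-0.267, -3.092, -0.016]
ft_force: [-0.6, 0.2, -0.7]
grip_width: 0.74
time: 11.3
position: [0.4706, -0.0803, 0.2596]
tool_rot: [-0.268, -3.082, -0.009]
ft_force: [0.6, -0.9, 0.2]
grip_width: 0.743
tool mm [-92.6   6.1 218.9] twist 0.0046 tilt [ 0.0482  0.0014 -0.9988]
TCP reader [-0.1619 -0.0438  0.2596] F [ 0.6 -0.9  0.2] grip 0.743 t 11.3
wrist 232 [[-0.0372 -0.0178  0.0455]
 [-0.0362 -0.0015  0.0565]
 [-0.0316  0.0153  0.0602]]
lid top [0.04295356 0.04483719]
bar top 0.338622976676621
side 36 [[-0.0372 -0.0149  0.046 ]
 [-0.0358  0.0038  0.0554]
 [-0.033   0.0163  0.0611]]
lid top [0.04369886 0.04728886]
bar top 0.27517642652484725
side before green 53 [-0.091   0.0908  0.0482]
side before blue 60 [-0.0041  0.0754  0.0481]
side before cup 192 [-0.186  -0.2705  0.0576]
side before timer 141 [ 0.0691 -0.1061  0.0561]
side after green 53 [-0.0916  0.0901  0.0484]
side after blue 60 [-0.0041  0.0757  0.0479]
side after cup 198 [-0.1869 -0.2701  0.0578]
side after timer 142 [ 0.069  -0.1055  0.0559]
scene 72 [[-0.0386 -0.0194  0.0455]
 [-0.0355 -0.0043  0.0534]
 [-0.031   0.0119  0.0604]]
lid top [0.04313903 0.0466921 ]
bar top 0.5507616753622203
scene before green 58 [-0.0924  0.0797  0.0473]
scene before blue 60 [-0.005   0.0674  0.047 ]
scene before cup 521 [-0.1853 -0.2791  0.0569]
scene before timer 156 [ 0.0613 -0.1488  0.0551]
scene after green 58 [-0.0925  0.0799  0.047 ]
scene after blue 61 [-0.006   0.0666  0.0461]
scene after cup 525 [-0.185  -0.2794  0.057 ]
scene after timer 121 [ 0.0602 -0.1513  0.0498]
```

View pics/sd5.png

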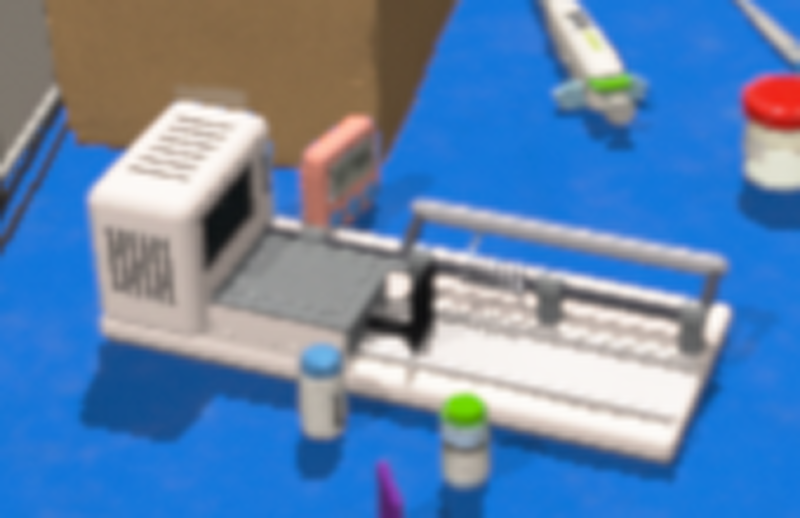

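The lid is shut flat, only the tail and thumb plate stand outside, the bar is back up, and the other things haven't moved.

```bash
python3 -c "
from bench import ctrl
print(ctrl.close_job())"
```

```text
the job is handed in; nothing more can be done
None
```

The cassette is loaded and the job is handed in, at about 11 s on the robot's clock. One fingertip held the bar down at 35–41 mm while the other pushed the carrier by its thumb plate until it stopped at about 9 N. I then backed off along the bar, lowered the lid gently and rose clear.

**Last checks:**
- **Carrier:** the rear face of the thumb plate is at reader x ≈ -36 mm in all three views, where home is -36. It is centred in the lane, with only the tail and plate outside.
- **Lid:** it is flat shut, with its top at about 43 mm. With the bar held down, its free edge stood at about 94 mm.
- **Other things:** the vials and cup read within 1–2 mm of where they stood. The scene camera showed the timer about 3 mm off sideways, from a different number of pixels, while the side camera showed under 1 mm.
- **Robot:** it touches nothing; the remaining force readings are noise below 1 N.

**Checks that failed or disagreed:**
- The plane fit for the lid angle gave 0.49 rad when the lid was open. The edge height points to about 0.7 rad, and I took that as right because other points had got into the fit.
- The final automatic bar-height check was spoilt by the gripper being in view. The picture shows the bar back up.
- The tool ended tilted by about 0.05 rad, with no effect on the job.

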